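# Change over the soldering-fume extraction between two bench hoods

## Robot

A 6-joint arm with a two-finger parallel gripper is mounted at the origin on the work surface. World frame = base frame: x ahead of the robot, y to its left, z up, the work surface at z = 0. Lengths are in m, angles in degrees, forces in N, time in s.
With the tool pointing down it reaches from about 0.375 to 0.9 m from the base axis. Payload 3.1 kg.
Tool frame: the origin (TCP) lies midway between the tips of the shut fingers; the grasp point (between the pads) lies 19 mm behind it; z points along the fingers, y is the line along which they close (so a half turn about z gives the same grasp; the last joint's range is limited). The gripper opens to 87 mm and grips with 3 to 60 N. Pads are 19 mm wide; open, the fingers measure 117 mm over their backs; the gripper's body (75 mm by 190 mm) begins 51 mm behind the grasp point.
Start: joints at [-81.045, 30.224, 82.088, -0, 67.689, -10.227], TCP at [0.205, -0.59, 0.223] pointing down, gripper open.
Joint ranges: [-176.69, 176.69], [-43.24, 126.21], [12.49, 139.97], [-82, 262], [0, 151.66], [-163.58, 163.58]. Speed limits (degrees/s): [159.86, 159.86, 180, 180, 180, 180].

## Interface

Orientations are given as a 3x3 rotation matrix whose columns are the frame's x, y, z axes.
In Python, from rig import read_state, optics, bot gives the robot as it stands. The module is installed in compiled form; this text tells all that it offers.
- The arm moves only by the tool send_rows, never from a script. Its argument "commands" is a list of rows, each a list of 7 numbers: the turn, a rotation vector about the tool's x, y, z in units of 5 degrees (1.0 is 5 degrees), then the shift along the tool's x, y, z in units of 30 mm (1.0 is 30 mm), then the opening, from 0 (shut) to 1 (fully open). In form: [[rx, ry, rz, tx, ty, tz, gripper], ...]. A call has 1 to 20 rows; each row is the pose to reach, as a shift and turn from the pose commanded when the call began, along the tool's axes at that moment; what a row does not reach only later rows make up. A row lasts 1/12 s, in which the tool goes at most 41.7 mm and 7.16 degrees, less where a joint would pass 70% of its speed; a pose out of reach is approached as far as the arm can. A call with a gripper value outside its range is refused whole. The fingers move at their own pace and stop on an object; the grip force is fixed at half the most. Time passes only in rows, so rows that repeat a pose let the fingers close. It gives the time, the measured TCP pose, the force, the opening and the grip force at its end, in the units of the state.
- read_state(): the state, without advancing time (a new reading comes with each control period).
- optics.capture(name): name is "side" or "top" or "wrist"; returns a dict with "image" (384x512x3 uint8, blue, green, red), "intrinsics" (3x3 intrinsics, pixels), "extrinsics" (4x4, takes a point from world to camera coordinates); the wrist camera has in their place "T_tool_cam" (4x4, takes a point from camera to tool coordinates, whose origin is the TCP and whose axes are the flange's). Camera axes: x right, y down, z forward; pixel columns grow to the right and rows downward; lengths in m; the calibration is good to about 2 mm. A picture is of the moment at which its call begins: read the wrist's pose just before it. There is no depth.
- bot.hand_in(): hands the job in; it is judged then, once.
The state is a dict: "time_s": time; "joint_positions": joint angles; "qvel": joint speeds; "tau": joint torques, N m; "position": TCP position; "tcp_rot": TCP orientation; "force": force on the tool from outside, world axes, zero at the start; "moment": the same for the moment, N m; "opening": opening from 0.0 (shut) to 1.0 (fully open); "grasp_force": force on a finger pad.
Only numpy, scipy, OpenCV 4.12 (cv2) and the standard library are available. Lean on these libraries where they do the work, as an engineer would, in place of code of your own. Each camera call takes 0.05 s, during which the arm holds its last target. There are 200 camera calls.

## Task

Soldering is moving to the board at the orange hood, so change the fume extraction over: pull up the orange plunger knob, swing its damper lever round to open and let the pin drop home in the open hole, wherever its brass balance slide has been set. Only then, so that the fan always has an open hood, swing the lever of the half-open blue hood to shut until its pin too has dropped home in the shut hole. Never force a lever against its pin, and leave the bottles, tools and other things on the bench where they are.

Things in the scene. Friction and masses are not known exactly. Their poses are not given: they have to be found in the camera images.
- hood_orange: Fixed bench extraction hood with a orange stripe round its mouth and a orange knob. A 75 mm aluminium tube rises through the bench at the back, bends and runs level, 100 mm up, to a white mouth 180 mm wide, its top at 147 mm. Origin on the bench under the damper pivot; own -x axis runs along the tube to the mouth, z up. Starts shut, pin in the shut hole.
- pivot_orange (a point): Point on the orange damper lever's vertical pivot axis, 186.5 mm above the bench (knob grip height); axes as the hood's. Round it a quadrant, top at 155 mm, 73 to 97 mm from the axis: steel plate with the shut hole (red dot), then a brass balance slide, 1 mm higher, with the open hole (green dot). Both holes 11 mm square, 85 mm from the axis.
- knob_orange (a point): Middle of the grip of the round orange plunger knob, on its upright axis, 85 mm from the pivot; 186.5 mm above the bench with the pin down, more when lifted. A plain cylinder, 27 mm in diameter, from 13 mm below to 17 mm above this point. The lever's top (bar 20 mm wide, 5 mm thick) is 23 mm below with the pin down.
- lever_orange (a joint): Angle of the orange lever (rad), anticlockwise from above. 0: at the shut hole, lever towards the hood's own +y, across the tube; 1.571: along the tube to the mouth. The open hole's angle differs per hood, 1.27 to 1.57, set by hand on the brass slide: find it by feel or sight. Stops at -0.09 and 1.66 lie past the holes. Pinned: 0.018 play. Stays where left; moves with 1 to 5 N at the knob.
- plunger_orange (a joint): Lift of the orange knob and its 8 mm round-nosed pin against a spring (m): 0 down, locked in a hole; 0.012 resting on the steel plate, 0.013 on the brass slide; 0.017 fully up. Over 0.013 frees the lever. The spring pushes down 4.5 N at 0, 9 N at the top; let go, the pin snaps down once it comes over a hole. The knob cannot turn on the lever.
- hood_blue: Fixed bench extraction hood with a blue stripe round its mouth and a blue knob. A 75 mm aluminium tube rises through the bench at the back, bends and runs level, 100 mm up, to a white mouth 180 mm wide, its top at 147 mm. Origin on the bench under the damper pivot; own -x axis runs along the tube to the mouth, z up. Starts part open: lever between the holes, pin resting on the quadrant.
- pivot_blue (a point): Point on the blue damper lever's vertical pivot axis, 186.5 mm above the bench (knob grip height); axes as the hood's. Round it a quadrant, top at 155 mm, 73 to 97 mm from the axis: steel plate with the shut hole (red dot), then a brass balance slide, 1 mm higher, with the open hole (green dot). Both holes 11 mm square, 85 mm from the axis.
- knob_blue (a point): Middle of the grip of the round blue plunger knob, on its upright axis, 85 mm from the pivot; 186.5 mm above the bench with the pin down, more when lifted. A plain cylinder, 27 mm in diameter, from 13 mm below to 17 mm above this point. The lever's top (bar 20 mm wide, 5 mm thick) is 23 mm below with the pin down.
- lever_blue (a joint): Angle of the blue lever (rad), anticlockwise from above. 0: at the shut hole, lever towards the hood's own +y, across the tube; 1.571: along the tube to the mouth. The open hole's angle differs per hood, 1.27 to 1.57, set by hand on the brass slide: find it by feel or sight. Stops at -0.09 and 1.66 lie past the holes. Pinned: 0.018 play. Stays where left; moves with 1 to 5 N at the knob.
- plunger_blue (a joint): Lift of the blue knob and its 8 mm round-nosed pin against a spring (m): 0 down, locked in a hole; 0.012 resting on the steel plate, 0.013 on the brass slide; 0.017 fully up. Over 0.013 frees the lever. The spring pushes down 4.5 N at 0, 9 N at the top; let go, the pin snaps down once it comes over a hole. The knob cannot turn on the lever.
- air_can: Loose spray can, orange cap, 52 mm diameter, 195 mm tall, standing between the two bends; origin at the centre of its foot. Leave alone.
- dropper: Loose clear bottle, 34 mm diameter, 95 mm tall, standing between the two hoods; origin at the centre of its foot. Leave alone.
- solder_spool: Loose grey spool, 48 mm diameter, 38 mm tall, standing between the two hood mouths; origin at the centre of its foot. Leave alone.
- screwdriver: Loose red-handled screwdriver, 180 mm long, lying on the left of the bench; origin near its middle. Leave alone.
- cutter: Loose green utility knife, 155 mm long, 14 mm thick, lying on the right of the bench; origin under its middle. Leave alone.
- tape_roll: Loose yellow tape roll, 76 mm diameter, 18 mm thick, lying flat on the left; origin under its centre. Leave alone.
- parts_dish: Loose steel parts dish, 90 mm diameter, 22 mm tall, on the right; origin at the centre of its foot. Leave alone.

How it is judged:
By the outcome, as a careful person would: the job done as asked, in the order asked, and still so for the second after the job is handed in, with the robot touching nothing.
It also fails if it takes over 61 s, if anything falls off the work surface, if the arm or the gripper's body presses on something with over 40 N, if the wrist force passes 120 N, or if a joint passes its speed limit or range.

## Working session

There is one attempt and no reset: what is moved stays moved. The work goes in short steps, Python scripts to look and compute and a tool call to move; the robot and the scene stay as the last step left them, time stands still between calls to the robot, and variables do not carry over. Pictures are saved under pics/ and viewed, at most 10 in all, crops included, and the job is handed in when it is done.

Besides the shell and the picture viewer there is one more tool, called after "Request:" as name(argument=value, ...), one argument or row to a line, values as JSON. send_rows: Moves the arm, as the interface text tells. Its arguments: {"type":"object","properties":{"commands":{"type":"array","items":{"type":"array","items":{"type":"number"}}}},"required":["commands"]}

```bash
mkdir -p pics; python3 - <<'E'
from rig import read_state, optics
import cv2, numpy as np, pickle
s=read_state(); print(s['time_s'],s['position'],np.round(s['tcp_rot'],3),s['opening'],s['force'])
d={}
for n in ('side','top','wrist'):
    c=optics.capture(n); d[n]=c; cv2.imwrite(f'pics/{n}0.png',c['image'])
    print(n,c['intrinsics'],np.round(c.get('extrinsics',c.get('T_tool_cam')),3).tolist())
d['state']=s
pickle.dump(d,open('c0.pkl','wb'))
a=np.vstack([d['side']['image'],d['top']['image']])
cv2.imwrite('pics/st0.png',cv2.resize(np.hstack([d['side']['image'],d['top']['image']]),(800,300)))
E
```

```text
0.0 [ 0.20527578 -0.58955816  0.22158158] [[ 0.944  0.329 -0.   ]
 [ 0.329 -0.944  0.002]
 [ 0.    -0.002 -1.   ]] 0.9978938910336763 [-0.62299798  0.43485698 -0.95493129]
side [[437.23930289   0.         262.74516316]
 [  0.         437.23930289 197.78916386]
 [  0.           0.           1.        ]] [[-0.904, -0.428, 0.012, 0.527], [-0.3, 0.612, -0.732, 0.277], [0.306, -0.665, -0.681, 1.191], [0.0, 0.0, 0.0, 1.0]]
top [[395.05578839   0.         258.96898675]
 [  0.         395.05578839 197.25790734]
 [  0.           0.           1.        ]] [[0.012, -1.0, 0.022, -0.028], [-0.993, -0.014, -0.121, 0.59], [0.121, -0.02, -0.992, 1.142], [0.0, 0.0, 0.0, 1.0]]
wrist [[275.60487683   0.         260.13024957]
 [  0.         275.60487683 187.92045154]
 [  0.           0.           1.        ]] [[0.0, -0.96, -0.28, 0.077], [1.0, -0.0, 0.001, 0.0], [-0.001, -0.28, 0.96, -0.163], [0.0, 0.0, 0.0, 1.0]]
```

View pics/top0.png

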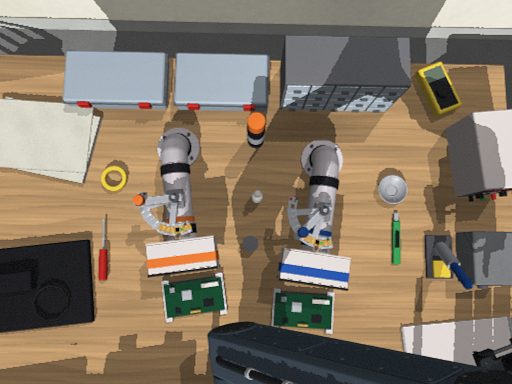

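View pics/side0.png

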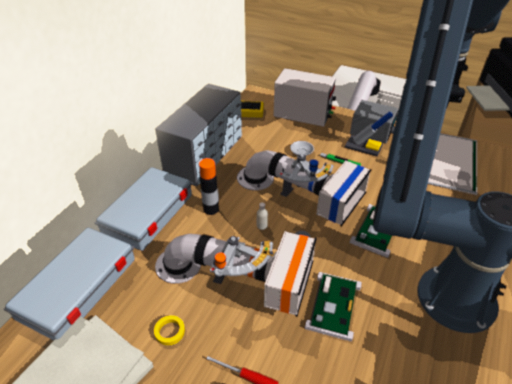

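The top view shows the orange knob at about (139,200) with its pivot at about (175,198). The blue knob is at about (303,232), its pivot at about (322,211). The side view shows the orange knob at about (220,260) and the blue one at about (313,165). I'll enlarge both hoods.

```bash
python3 - <<'E'
import cv2, numpy as np, pickle
d=pickle.load(open('c0.pkl','rb'))
def cr(n,x,y,w=80,h=60): 
    return cv2.resize(d[n]['image'][y:y+h,x:x+w],(400,300),interpolation=cv2.INTER_CUBIC)
im=np.vstack([np.hstack([cr('top',125,180),cr('top',270,190)]),np.hstack([cr('side',200,225),cr('side',280,140)])])
cv2.imwrite('pics/crops.png',im)
E
```

```text
(no output)
```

View pics/crops.png

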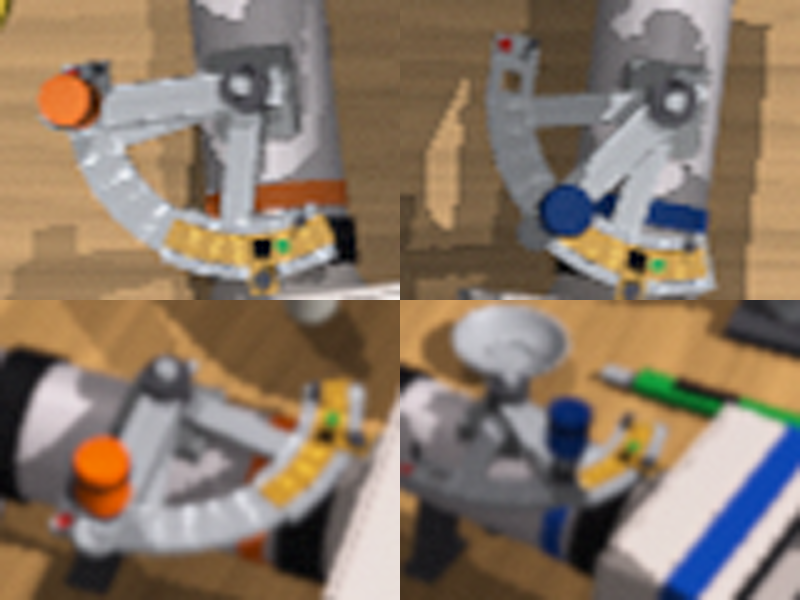

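The enlarged crops give these full-image pixels:

| Point | Top view | Side view |
|---|---|---|
| Orange knob top | (139,200) | (220.4,255.6) |
| Orange pivot cap | (173.6,197.4) | (233.2,239.4) |
| Orange open hole | (177.4,229.4) | (265.2,251.4) |
| Blue knob top | (303.2,232) | (314,161) |
| Blue pivot | (325.2,210) | – |
| Blue shut hole | (292.6,206) | – |

```bash
cat >h.py <<'E'
import cv2, numpy as np, pickle
d=pickle.load(open('c0.pkl','rb'))
P={n:d[n]['intrinsics']@d[n]['extrinsics'][:3] for n in('top','side')}
def tri(P1,a,P2,b):
    X=cv2.triangulatePoints(P1,P2,np.float64(a).reshape(2,1),np.float64(b).reshape(2,1))[:,0]; return X[:3]/X[3]
def atz(P,p,z):  # pixel -> world at height z
    M=P[:,:2]; A=np.c_[P[:,:2],-np.array([*p,1.])]; s=np.linalg.solve(A,-(P[:,2]*z+P[:,3])); return s[:2]
E
python3 - <<'E'
from h import *
np.set_printoptions(precision=4,suppress=True)
for n,a,b in [('oknobtop',(139,200),(220.4,255.6)),('opiv',(173.6,197.4),(233.2,239.4)),('oopen',(177.4,229.4),(265.2,251.4)),('bknobtop',(303.2,232),(314,161))]:
    print(n,tri(P['top'],a,P['side'],b))
T=P['top']
ok=atz(T,(139,200),.2035);op=atz(T,(173.6,197.4),.18);oo=atz(T,(177.4,229.4),.156)
bk=atz(T,(303.2,232),.2155);bp=atz(T,(325.2,210),.18);bs=atz(T,(292.6,206),.155);bo=atz(T,(317.2,242),.156)
print(ok,op,oo,bk,bp,bs,bo)
for a,b in[(ok,op),(oo,op),(bk,bp),(bs,bp),(bo,bp)]: print(np.linalg.norm(a-b),np.degrees(np.arctan2(*(a-b)[::-1])))
E
```

```text
oknobtop [0.5597 0.2879 0.2024]
opiv [0.5707 0.2065 0.1721]
oopen [0.4866 0.1958 0.1576]
bknobtop [ 0.4821 -0.1279  0.22  ]
[0.5587 0.2873] [0.5694 0.2048] [0.4874 0.1963] [ 0.4826 -0.1284] [ 0.5419 -0.1909] [ 0.5538 -0.1082] [ 0.4588 -0.1735]
0.08315754564306188 97.38335967742466
0.08243849180889815 -174.0987724476443
0.08613760123500862 133.50142812992323
0.08358627208929822 81.85764387100859
0.08493689101188444 168.14846837035878
```

Triangulated heights match the text: knob tops at 0.202 and 0.220, hole at 0.158, radii about 84 mm. Next I'll hover over the blue hood, then the orange one, for close wrist views.

Request:
send_rows(
  commands=[
    [0,0,0,0,0,-1,1],
    [0,0,0,0,0,-2,1],
    [0,0,-0.4,0.92,-0.65,-2.6,1],
    [0,0,-0.8,1.84,-1.3,-2.6,1],
    [0,0,-1.2,2.76,-1.95,-2.6,1],
    [0,0,-1.6,3.68,-2.6,-2.6,1],
    [0,0,-2,4.6,-3.25,-2.6,1],
    [0,0,-2.4,5.52,-3.9,-2.6,1],
    [0,0,-2.8,6.44,-4.55,-2.6,1],
    [0,0,-3.2,7.36,-5.2,-2.6,1],
    [0,0,-3.6,8.28,-5.85,-2.6,1],
    [0,0,-4,9.2,-6.5,-2.6,1],
    [0,0,-4.4,10.1,-7.15,-2.6,1],
    [0,0,-4.8,11,-7.8,-2.6,1],
    [0,0,-5.3,12,-8.5,-2.6,1],
    [0,0,-5.8,13,-9.2,-2.6,1],
    [0,0,-6.2,14,-9.9,-2.6,1],
    [0,0,-6.5,14.7,-10.4,-2.6,1],
    [0,0,-6.5,14.7,-10.4,-2.6,1],
    [0,0,-6.5,14.7,-10.4,-2.6,1],
  ],
)

```text
time_s: 1.82
position: [0.5196, -0.1495, 0.3002]
tcp_rot: [[0.618, 0.786, -0.001], [0.786, -0.618, -0.0], [-0.001, -0.001, -1.0]]
force: [0.5, -0.0, 0.3]
opening: 0.998
grasp_force: 0.0
```

```bash
cat >>h.py <<'E'
def wshot(name):
    from rig import read_state, optics
    s=read_state(); c=optics.capture('wrist')
    T=np.eye(4); T[:3,:3]=s['tcp_rot']; T[:3,3]=s['position']
    Pw=c['intrinsics']@np.linalg.inv(T@c['T_tool_cam'])[:3]
    cv2.imwrite(f'pics/{name}.png',c['image']); pickle.dump((c['image'],Pw,s),open(name+'.pkl','wb'))
    return c['image'],Pw,s
E
python3 - <<'E'
from h import *
im,P,s=wshot('w1'); print(s['time_s'],s['position'],s['tcp_rot'])
cv2.imwrite('pics/w1b.png',cv2.resize(im,(800,600),interpolation=cv2.INTER_CUBIC))
E
```

```text
1.8167 [ 0.51960968 -0.14945861  0.30018277] [[ 6.17691733e-01  7.86419777e-01 -9.25856060e-04]
 [ 7.86420060e-01 -6.17692061e-01 -8.93337350e-05]
 [-6.42147754e-04 -6.72931069e-04 -9.99999567e-01]]
```

View pics/w1b.png

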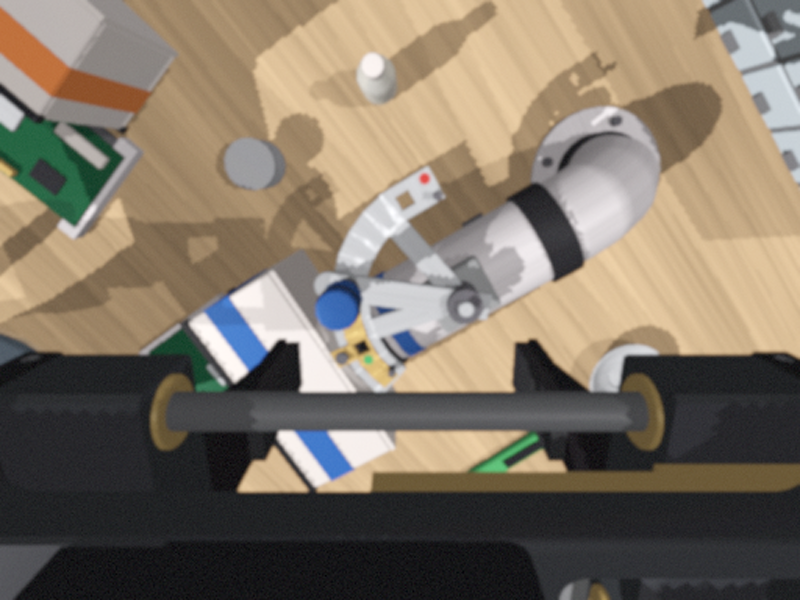

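The wrist view shows these points in full-image pixels: blue knob top at about (215,198), pivot cap (299,196), shut hole (260,127) and open hole (231,222). The bottles are well clear. Next, the orange hover.

Request:
send_rows(
  commands=[
    [0,0,-0.5,0.5,-0.4,0,1],
    [0,0,-1.2,1.2,-0.9,0,1],
    [0,0,-2,2,-1.5,0,1],
    [0,0,-2.8,2.8,-2.1,0,1],
    [0,0,-3.6,3.6,-2.7,0,1],
    [0,0,-4.4,4.4,-3.3,0,1],
    [0,0,-5.2,5.2,-3.9,0,1],
    [0,0,-6,6,-4.5,0,1],
    [0,0,-6.8,6.8,-5.1,0,1],
    [0,0,-7.6,7.6,-5.7,0,1],
    [0,0,-8.4,8.4,-6.3,0,1],
    [0,0,-9.1,9.1,-6.7,0,1],
    [0,0,-9.1,9.1,-6.7,0,1],
    [0,0,-9.1,9.1,-6.7,0,1],
  ],
)

```text
time_s: 3.03
position: [0.5309, 0.1875, 0.3003]
tcp_rot: [[-0.125, 0.992, -0.0], [0.992, 0.125, -0.001], [-0.001, -0.001, -1.0]]
force: [0.8, -0.7, -0.4]
opening: 0.998
grasp_force: 0.0
```

```bash
python3 - <<'E'
from h import *
np.set_printoptions(precision=4,suppress=True)
im,W,s=wshot('w2'); print(s['time_s'],s['position'],s['tcp_rot'])
cv2.imwrite('pics/w2b.png',cv2.resize(im[:288,64:448],(800,600),interpolation=cv2.INTER_CUBIC))
_,W1,_=pickle.load(open('w1.pkl','rb'))
pts={'k':((215,198.4),(303.2,232),.2155),'p':((298.9,195.8),(325.2,210),.18),'s':((259.8,127.4),(292.6,206),.155),'o':((231,222),(317.2,242),.156)}
g={n:(tri(W1,a,P['top'],b),atz(W1,a,z)) for n,(a,b,z) in pts.items()}
for n in g: v=g[n][1]-g['p'][1]; print(n,*g[n],np.linalg.norm(v),np.degrees(np.arctan2(v[1],v[0])))
E
```

```text
3.0333 [0.5309 0.1875 0.3003] [[-0.1247  0.9922 -0.0004]
 [ 0.9922  0.1247 -0.0009]
 [-0.0009 -0.0006 -1.    ]]
k [ 0.4826 -0.1283  0.2158] [ 0.4825 -0.1283] 0.08504081681163544 135.81163036306177
p [ 0.5429 -0.1932  0.166 ] [ 0.5435 -0.1876] 0.0 0.0
s [ 0.5536 -0.1071  0.1588] [ 0.5539 -0.1061] 0.08219810321011732 82.73549501166622
o [ 0.4587 -0.1727  0.1581] [ 0.4577 -0.1723] 0.0871320874879105 169.8795821280011
```

View pics/w2b.png

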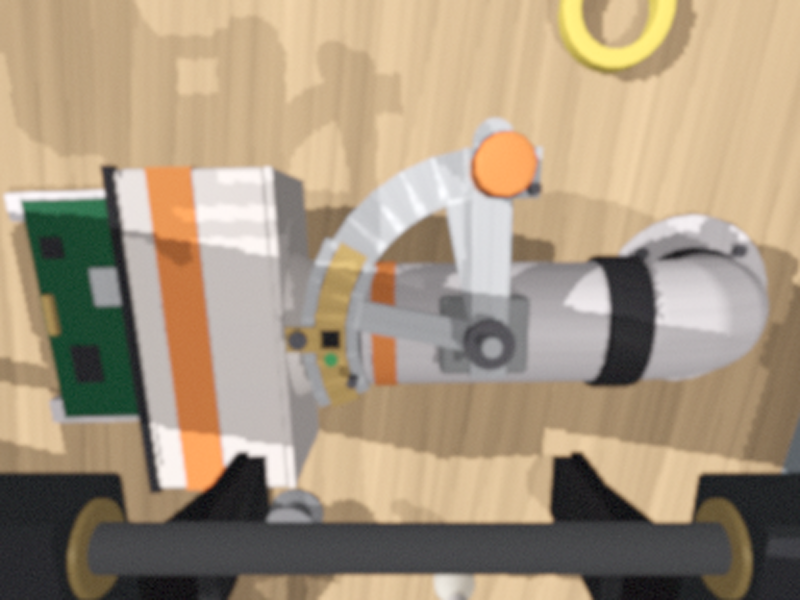

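The orange knob top is at (306.4,78.2) in full-image pixels, the pivot cap at (298.7,164.2), and the open hole at (222.4,163.2), which lies nearly along the tube.

```bash
python3 - <<'E'
from h import *
np.set_printoptions(precision=4,suppress=True)
_,W1,s=pickle.load(open('w2.pkl','rb'))
pts={'k':((306.4,78.2),(139,200),.2035),'p':((298.7,164.2),(173.6,197.4),.17),'o':((222.4,163.2),(177.4,229.4),.156)}
g={n:(tri(W1,a,P['top'],b),atz(W1,a,z)) for n,(a,b,z) in pts.items()}
for n in g: v=g[n][1]-g['p'][1]; print(n,*g[n],np.linalg.norm(v),np.degrees(np.arctan2(v[1],v[0])))
k,o=g['k'][1],g['o'][1]; c=k-o; h=np.linalg.norm(c)/2; m=(k+o)/2
n=np.array([-c[1],c[0]])/(2*h)
for sg in(1,-1):
    q=m+sg*n*np.sqrt(.085**2-h*h); print('pivot?',q,[np.degrees(np.arctan2(*(x-q)[::-1])) for x in(k,o)])
dx=np.r_[k,.1685]-s['position']; print('shift units',s['tcp_rot'].T@dx/.03)
E
```

```text
k [0.5623 0.2958 0.1738] [0.5587 0.2925] 0.08366320693526472 97.87412754313304
p [0.5715 0.2083 0.1624] [0.5701 0.2097] 0.0 0.0
o [0.4871 0.1968 0.1542] [0.4866 0.1975] 0.08442038323035696 -171.6893104501332
pivot? [0.4744 0.2816] [np.float64(7.407944312458702), np.float64(-81.73541301422206)]
pivot? [0.5709 0.2084] [np.float64(98.26458698577797), np.float64(-172.59205568754132)]
shift units [3.3618 1.356  4.3901]
```

Request:
send_rows(
  commands=[
    [0,0,0,0.7,0.3,0.3,0.8],
    [0,0,0,1.5,0.6,0.8,0.8],
    [0,0,0,2.3,1,1.3,0.8],
    [0,0,0,3,1.3,1.8,0.8],
    [0,0,0,3.27,1.35,2,0.8],
    [0,0,0,3.27,1.35,2,0.8],
    [0,0,0,3.27,1.35,2,0.8],
  ],
)

```text
time_s: 3.67
position: [0.5587, 0.2888, 0.2403]
tcp_rot: [[-0.124, 0.992, -0.001], [0.992, 0.124, -0.001], [-0.001, -0.002, -1.0]]
force: [-0.6, -0.5, -0.3]
opening: 0.8
grasp_force: 0.0
```

```bash
cat >>h.py <<'E'
def blob(im,hue,near,r=45):
    hsv=cv2.cvtColor(im,cv2.COLOR_BGR2HSV); m=cv2.inRange(hsv,(hue-8,150,60),(hue+8,255,255))
    n,l,st,c=cv2.connectedComponentsWithStats(m)
    return [(c[i].round(1).tolist(),st[i].tolist()) for i in range(1,n) if st[i][4]>40 and np.hypot(*(c[i]-near))<r]
E
python3 - <<'E'
from h import *
np.set_printoptions(precision=4,suppress=True)
im,W,s=wshot('w3'); print(s['time_s'],s['position'])
for x in blob(im,10,(256,210),90): print('w3',x,atz(W,x[0],.2035))
im2,W2,_=pickle.load(open('w2.pkl','rb'))
for x in blob(im2,10,(306,78)): print('w2',x,atz(W2,x[0],.2035))
for x in blob(d['top']['image'],10,(139,200),15): print('top',x,atz(P['top'],x[0],.2035))
cv2.imwrite('pics/w3c.png',im)
E
```

```text
3.6667 [0.5587 0.2888 0.2403]
w3 ([261.5, 200.7], [246, 182, 33, 37, 941]) [0.5587 0.2966]
w3 ([210.6, 233.9], [205, 217, 13, 33, 265]) [0.5221 0.2639]
w2 ([306.6, 80.0], [291, 64, 30, 30, 577]) [0.5591 0.2911]
top ([138.4, 199.5], [133, 194, 12, 11, 103]) [0.56   0.2889]
```

View pics/w3c.png

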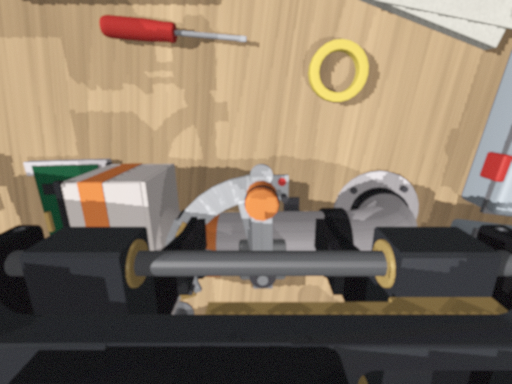

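The knob sits centred between the fingers at about (262,203), the lever behind it and clear of the fingers. Averaged position: (0.559, 0.2915). I'll descend and grip.

Request:
send_rows(
  commands=[
    [0,0,0,0.09,0.01,0.6,0.7],
    [0,0,0,0.09,0.01,1.2,0.7],
    [0,0,0,0.09,0.01,1.8,0.7],
    [0,0,0,0.09,0.01,2.2,0.6],
    [0,0,0,0.09,0.01,2.38,0.5],
    [0,0,0,0.09,0.01,2.38,0.4],
    [0,0,0,0.09,0.01,2.38,0.36],
    [0,0,0,0.09,0.01,2.38,0.3],
    [0,0,0,0.09,0.01,2.38,0.25],
    [0,0,0,0.09,0.01,2.38,0.25],
    [0,0,0,0.09,0.01,2.38,0.25],
  ],
)

```text
time_s: 4.63
position: [0.5594, 0.2934, 0.1703]
tcp_rot: [[-0.125, 0.992, 0.002], [0.992, 0.125, 0.0], [0.0, 0.002, -1.0]]
force: [0.0, -0.1, 3.8]
opening: 0.302
grasp_force: 30.0
```

Request:
send_rows(
  commands=[
    [0,0,0,0,0,-0.1,0.25],
    [0,0,0,0,0,-0.2,0.25],
    [0,0,0,0,0,-0.3,0.25],
    [0,0,0,0,0,-0.4,0.25],
    [0,0,0,0,0,-0.5,0.25],
    [0,0,0,0,0,-0.5,0.25],
    [0,0,0,0,0,-0.5,0.25],
  ],
)

```text
time_s: 5.22
position: [0.5587, 0.2933, 0.1838]
tcp_rot: [[-0.125, 0.992, -0.0], [0.992, 0.125, -0.0], [0.0, -0.0, -1.0]]
force: [2.2, 1.6, -8.2]
opening: 0.303
grasp_force: 30.0
```

Request:
send_rows(
  commands=[
    [0,0,0,0,0,-0.05,0.25],
    [0,0,0,0,0,-0.05,0.25],
  ],
)

```text
time_s: 5.38
position: [0.5586, 0.2932, 0.1854]
tcp_rot: [[-0.125, 0.992, -0.001], [0.992, 0.125, -0.0], [-0.0, -0.001, -1.0]]
force: [1.2, 1.2, -8.7]
opening: 0.304
grasp_force: 30.0
```

```bash
cat >arc.py <<'E'
import sys, numpy as np
from rig import read_state
# usage: px py deg n  -> rows (world anticlockwise swing about pivot) in tool units
px,py,deg,n=map(float,sys.argv[1:5]); s=read_state(); R=s['tcp_rot']; p=s['position'][:2]
v=p-[px,py]; print('r',np.linalg.norm(v),'az',np.degrees(np.arctan2(v[1],v[0])),'z',s['position'][2],s['force'].round(1) if hasattr(s['force'],'round') else s['force'])
for k in range(1,int(n)+1):
    a=np.radians(deg*k/n); c,t=np.cos(a),np.sin(a)
    w=np.r_[np.array([[c,-t],[t,c]])@v-v,0]; u=R.T@w/.03
    print([0,0,round(-deg*k/n/5,2),round(u[0],2),round(u[1],2),0,.25])
E
python3 arc.py 0.5705 0.2085 88 24
```

```text
r 0.08557585784495246 az 98.01763651829037 z 0.18541642264265856 [ 1.2  1.2 -8.7]
[0, 0, -0.73, np.float64(-0.01), np.float64(-0.18), 0, 0.25]
[0, 0, -1.47, np.float64(-0.03), np.float64(-0.36), 0, 0.25]
[0, 0, -2.2, np.float64(-0.06), np.float64(-0.54), 0, 0.25]
[0, 0, -2.93, np.float64(-0.1), np.float64(-0.72), 0, 0.25]
[0, 0, -3.67, np.float64(-0.16), np.float64(-0.9), 0, 0.25]
[0, 0, -4.4, np.float64(-0.22), np.float64(-1.07), 0, 0.25]
[0, 0, -5.13, np.float64(-0.3), np.float64(-1.23), 0, 0.25]
[0, 0, -5.87, np.float64(-0.39), np.float64(-1.39), 0, 0.25]
[0, 0, -6.6, np.float64(-0.48), np.float64(-1.55), 0, 0.25]
[0, 0, -7.33, np.float64(-0.59), np.float64(-1.7), 0, 0.25]
[0, 0, -8.07, np.float64(-0.7), np.float64(-1.84), 0, 0.25]
[0, 0, -8.8, np.float64(-0.83), np.float64(-1.97), 0, 0.25]
[0, 0, -9.53, np.float64(-0.96), np.float64(-2.1), 0, 0.25]
[0, 0, -10.27, np.float64(-1.1), np.float64(-2.21), 0, 0.25]
[0, 0, -11.0, np.float64(-1.25), np.float64(-2.32), 0, 0.25]
[0, 0, -11.73, np.float64(-1.4), np.float64(-2.42), 0, 0.25]
[0, 0, -12.47, np.float64(-1.56), np.float64(-2.5), 0, 0.25]
[0, 0, -13.2, np.float64(-1.73), np.float64(-2.58), 0, 0.25]
[0, 0, -13.93, np.float64(-1.9), np.float64(-2.65), 0, 0.25]
[0, 0, -14.67, np.float64(-2.07), np.float64(-2.7), 0, 0.25]
[0, 0, -15.4, np.float64(-2.25), np.float64(-2.75), 0, 0.25]
[0, 0, -16.13, np.float64(-2.43), np.float64(-2.78), 0, 0.25]
[0, 0, -16.87, np.float64(-2.61), np.float64(-2.8), 0, 0.25]
[0, 0, -17.6, np.float64(-2.79), np.float64(-2.81), 0, 0.25]
```

Request:
send_rows(
  commands=[
    [0,0,-0.35,0,-0.09,0,0.25],
    [0,0,-0.73,-0.01,-0.18,0,0.25],
    [0,0,-1.47,-0.03,-0.36,0,0.25],
    [0,0,-2.2,-0.06,-0.54,0,0.25],
    [0,0,-2.93,-0.1,-0.72,0,0.25],
    [0,0,-3.67,-0.16,-0.9,0,0.25],
    [0,0,-4.4,-0.22,-1.07,0,0.25],
    [0,0,-5.13,-0.3,-1.23,0,0.25],
    [0,0,-5.87,-0.39,-1.39,0,0.25],
    [0,0,-6.6,-0.48,-1.55,0,0.25],
    [0,0,-7.33,-0.59,-1.7,0,0.25],
    [0,0,-8.07,-0.7,-1.84,0,0.25],
    [0,0,-8.8,-0.83,-1.97,0,0.25],
    [0,0,-8.8,-0.83,-1.97,0,0.25],
  ],
)

```text
time_s: 6.55
position: [0.5031, 0.2607, 0.1858]
tcp_rot: [[-0.78, 0.626, 0.0], [0.626, 0.78, -0.0], [-0.0, -0.0, -1.0]]
force: [1.7, 0.9, -8.2]
opening: 0.299
grasp_force: 30.0
```

```bash
python3 arc.py 0.5705 0.2085 38 12
```

```text
r 0.08525939310786333 az 142.28915574789514 z 0.18583720773568477 [ 1.7  0.9 -8.2]
[0, 0, -0.63, np.float64(-0.01), np.float64(-0.16), 0, 0.25]
[0, 0, -1.27, np.float64(-0.02), np.float64(-0.31), 0, 0.25]
[0, 0, -1.9, np.float64(-0.05), np.float64(-0.47), 0, 0.25]
[0, 0, -2.53, np.float64(-0.08), np.float64(-0.62), 0, 0.25]
[0, 0, -3.17, np.float64(-0.12), np.float64(-0.77), 0, 0.25]
[0, 0, -3.8, np.float64(-0.17), np.float64(-0.92), 0, 0.25]
[0, 0, -4.43, np.float64(-0.23), np.float64(-1.07), 0, 0.25]
[0, 0, -5.07, np.float64(-0.3), np.float64(-1.21), 0, 0.25]
[0, 0, -5.7, np.float64(-0.37), np.float64(-1.35), 0, 0.25]
[0, 0, -6.33, np.float64(-0.45), np.float64(-1.48), 0, 0.25]
[0, 0, -6.97, np.float64(-0.54), np.float64(-1.61), 0, 0.25]
[0, 0, -7.6, np.float64(-0.63), np.float64(-1.74), 0, 0.25]
```

Request:
send_rows(
  commands=[
    [0,0,-0.3,0,-0.08,0,0.25],
    [0,0,-0.63,-0.01,-0.16,0,0.25],
    [0,0,-1.27,-0.02,-0.31,0,0.25],
    [0,0,-1.9,-0.05,-0.47,0,0.25],
    [0,0,-2.53,-0.08,-0.62,0,0.25],
    [0,0,-3.17,-0.12,-0.77,0,0.25],
    [0,0,-3.8,-0.17,-0.92,0,0.25],
    [0,0,-4.43,-0.23,-1.07,0,0.25],
    [0,0,-5.07,-0.3,-1.21,0,0.25],
    [0,0,-5.7,-0.37,-1.35,0,0.25],
    [0,0,-6.33,-0.45,-1.48,0,0.25],
    [0,0,-6.97,-0.54,-1.61,0,0.25],
    [0,0,-7.6,-0.63,-1.74,0,0.25],
    [0,0,-7.6,-0.63,-1.74,0,0.25],
  ],
)

```text
time_s: 7.72
position: [0.4858, 0.2086, 0.1859]
tcp_rot: [[-1.0, 0.015, 0.001], [0.015, 1.0, 0.001], [-0.001, 0.001, -1.0]]
force: [2.8, 1.3, -8.6]
opening: 0.3
grasp_force: 30.0
```

```bash
python3 - <<'E'
from h import *
im,W,s=wshot('w4'); v=s['position'][:2]-[.5705,.2085]; print(s['time_s'],s['position'],s['force'],np.linalg.norm(v),np.degrees(np.arctan2(v[1],v[0])))
cv2.imwrite('pics/w4b.png',cv2.resize(im[100:340,96:416],(800,600),interpolation=cv2.INTER_CUBIC))
E
```

```text
7.7167 [0.48575089 0.20860987 0.18594398] [ 2.75538663  1.25282252 -8.56976274] 0.0847491827167919 179.92571892956542
```

View pics/w4b.png

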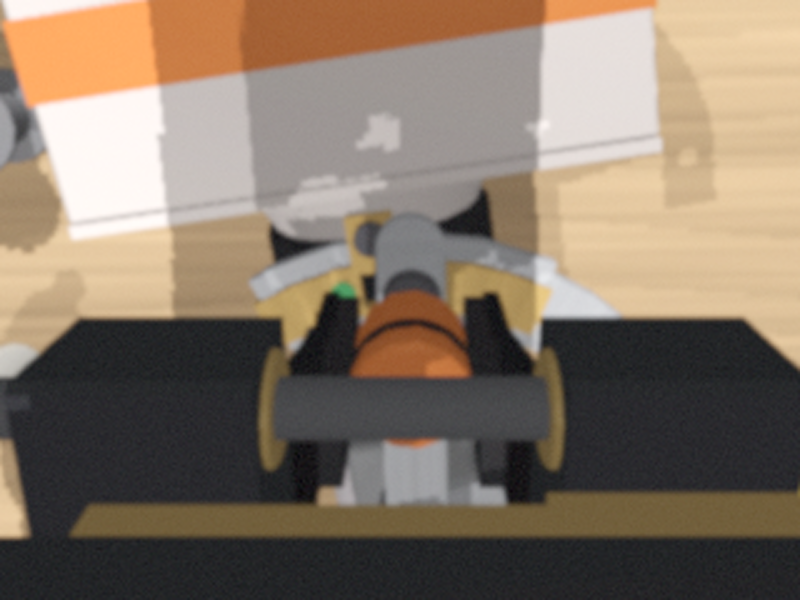

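The hole is just clockwise in the image at crop pixel (370,285), full (244,214). That is about 12 mm, or 7.9°, further on, so az ≈ 187.8, consistent with the earlier views. I'll go on 7.5° and release.

Request:
send_rows(
  commands=[
    [0,0,-0.3,0,-0.07,0,0.25],
    [0,0,-0.6,0,-0.15,0,0.25],
    [0,0,-0.9,-0.01,-0.22,0,0.25],
    [0,0,-1.2,-0.02,-0.3,0,0.25],
    [0,0,-1.5,-0.02,-0.37,0,0.25],
    [0,0,-1.5,-0.02,-0.37,0,0.25],
    [0,0,-1.5,-0.02,-0.37,0,0.25],
  ],
)

```text
time_s: 8.35
position: [0.4865, 0.198, 0.1859]
tcp_rot: [[-0.993, -0.114, 0.002], [-0.114, 0.993, 0.001], [-0.002, 0.0, -1.0]]
force: [3.8, 2.9, -9.3]
opening: 0.301
grasp_force: 30.0
```

Request:
send_rows(
  commands=[
    [0,0,0,0,0,0,0.38],
    [0,0,0,0,0,0,0.38],
    [0,0,0,0,0,0,0.38],
    [0,0,0,0,0,0,0.38],
  ],
)

```text
time_s: 8.68
position: [0.4856, 0.1974, 0.1864]
tcp_rot: [[-0.993, -0.116, 0.0], [-0.116, 0.993, -0.0], [-0.0, -0.0, -1.0]]
force: [-0.6, 0.5, -0.1]
opening: 0.378
grasp_force: 0.0
```

```bash
python3 - <<'E'
from h import *
im,W,s=wshot('w5'); v=s['position'][:2]-[.5705,.2085]; print(s['time_s'],s['position'],s['opening'],s['force'],np.linalg.norm(v),np.degrees(np.arctan2(v[1],v[0])))
im4=pickle.load(open('w4.pkl','rb'))[0]
f=lambda i:cv2.resize(i[190:310,180:340],(400,300),interpolation=cv2.INTER_CUBIC)
cv2.imwrite('pics/w5b.png',np.hstack([f(im4),f(im)]))
E
```

```text
8.6833 [0.48564026 0.19737321 0.18639105] 0.37772580854802046 [-0.60636523  0.47114402 -0.08016743] 0.08558610499525368 -172.530003045794
```

View pics/w5b.png

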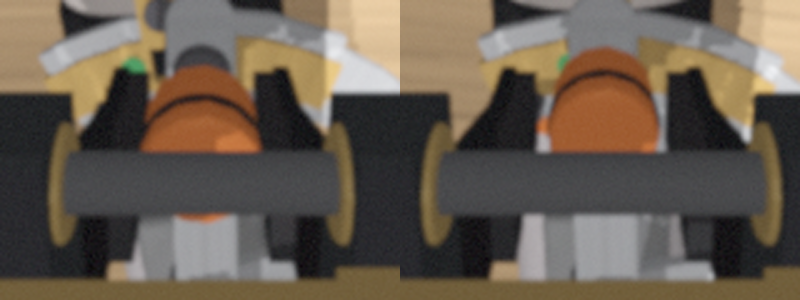

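The dark collar under the knob, visible before release, is now gone, so the knob has dropped. I'll raise and confirm its height from two wrist views.

Request:
send_rows(
  commands=[
    [0,0,0,0,0,-0.3,0.42],
    [0,0,0,0,0,-0.9,0.45],
    [0,0,0,0,0,-1.6,0.5],
    [0,0,0,0,0,-2.3,0.5],
    [0,0,0,-0.6,0,-3,0.6],
    [0,0,0,-1.3,0,-3.5,0.7],
    [0,0,0,-2,0,-3.6,0.7],
    [0,0,0,-2,0,-3.6,0.7],
    [0,0,0,-2,0,-3.6,0.7],
  ],
)

```text
time_s: 9.48
position: [0.5457, 0.2044, 0.2943]
tcp_rot: [[-0.993, -0.116, 0.0], [-0.116, 0.993, 0.0], [-0.0, -0.0, -1.0]]
force: [-0.3, -0.0, 0.6]
opening: 0.688
grasp_force: 0.0
```

```bash
python3 - <<'E'
from h import *
from rig import optics
np.set_printoptions(precision=4,suppress=True)
im,W,s=wshot('w6'); print(s['time_s'],s['position'],s['tcp_rot'].round(3).tolist())
for x in blob(im,10,(256,192),200): print('w6',x,atz(W,x[0],.2035),atz(W,x[0],.2165))
c=optics.capture('side'); t=optics.capture('top')
for x in blob(c['image'],10,(258,240),40): print('side',x)
pickle.dump((c,t),open('c6.pkl','wb'))
f=lambda i,x,y,w=120,h=90:cv2.resize(i[y:y+h,x:x+w],(400,300),interpolation=cv2.INTER_CUBIC)
cv2.imwrite('pics/w6b.png',np.vstack([np.hstack([f(c['image'],200,200),f(t['image'],120,170)]),cv2.resize(im,(800,600))[120:420]]))
E
```

```text
9.4833 [0.5457 0.2044 0.2943] [[-0.993, -0.116, 0.0], [-0.116, 0.993, 0.0], [-0.0, -0.0, -1.0]]
w6 ([259.0, 42.1], [169, 29, 180, 27, 4104]) [0.4178 0.1877] [0.4204 0.1881]
w6 ([260.8, 126.1], [247, 113, 29, 28, 616]) [0.4854 0.1971] [0.4845 0.197 ]
w6 ([241.5, 147.3], [232, 142, 19, 11, 165]) [0.5064 0.1817] [0.5044 0.1824]
w6 ([284.8, 147.3], [281, 143, 10, 9, 58]) [0.5017 0.2213] [0.5001 0.2199]
side ([264.8, 242.0], [259, 235, 13, 16, 156])
```

View pics/w6b.png

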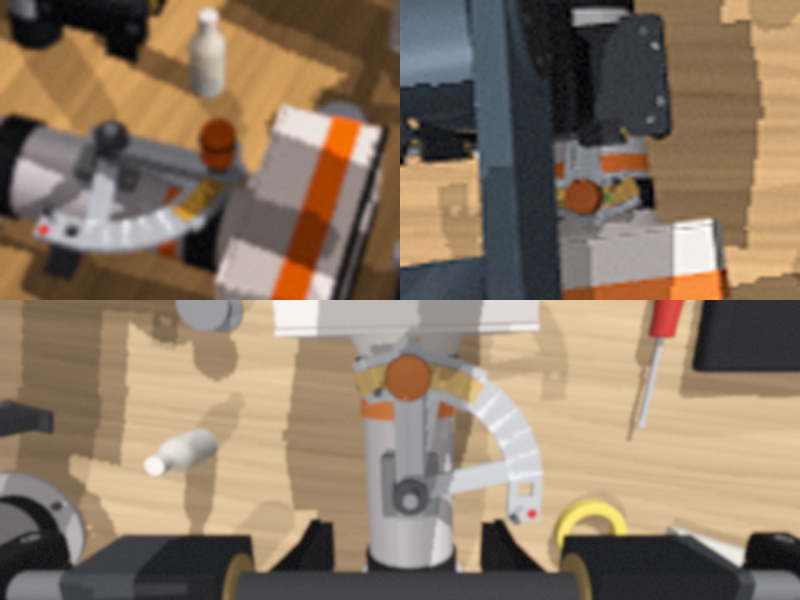

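Side, top and wrist views show the orange lever along the tube, its knob over the open-hole position and the shut hole empty. I'll check the knob's height numerically.

```bash
python3 - <<'E'
from h import *
from rig import optics
pr=lambda M,X:(lambda q:(q[:2]/q[2]).round(1))(M@np.r_[X,1])
for z in(.1885,.2015): print(z,'side',pr(P['side'],[.4855,.1972,z]),'obs 264.8,242')
for z in(.2035,.2165): print('top',z,pr(P['top'],[.4855,.1972,z]),'obs 174.9,229.1')
# same check on initial orange knob (down): blob vs projection at mid height
print('ref',blob(d['side']['image'],10,(220,260),15),pr(P['side'],[.559,.2915,.1885]),pr(P['side'],[.559,.2885,.1885]))
E
python3 - <<'E'
from rig import read_state
import numpy as np
s=read_state(); R=s['tcp_rot']
print(R.T@(np.array([.481,-.128,.30])-s['position'])/.03, s['joint_positions'])
E
```

```text
0.1885 side [265.3 243.8] obs 264.8,242
0.2015 side [265.4 240.3] obs 264.8,242
top 0.2035 [173.6 229.4] obs 174.9,229.1
top 0.2165 [172.6 229.2] obs 174.9,229.1
ref [([220.0, 259.7], [215, 252, 11, 17, 152])] [220.5 260.6] [221.2 259.7]
[  3.36581635 -10.75918895  -0.21931323] [ 9.57854446e+00  2.26370392e+01  8.34764007e+01  2.41134272e-03
  7.40444401e+01 -8.71065431e+01]
```

Height check against the wrist frames: between w4 and w5 the knob edge moved up 7.2 px. I expected about 7.4 px for a full drop and about 0.4 px for a rest on the slide, so the pin is home. On to the blue knob, which is about 52° from shut.

Request:
send_rows(
  commands=[
    [0,0,0.5,0.2,-0.5,0,0.7],
    [0,0,1.3,0.4,-1.3,0,0.7],
    [0,0,2.1,0.6,-2.1,0,0.7],
    [0,0,2.9,0.9,-2.9,0,0.7],
    [0,0,3.7,1.1,-3.7,0,0.7],
    [0,0,4.5,1.4,-4.5,0,0.7],
    [0,0,5.3,1.6,-5.3,0,0.7],
    [0,0,6.1,1.9,-6.1,0,0.7],
    [0,0,6.9,2.1,-6.9,0,0.7],
    [0,0,7.7,2.4,-7.7,0,0.7],
    [0,0,8.5,2.6,-8.5,0.3,0.7],
    [0,0,9.3,2.9,-9.3,0.6,0.7],
    [0,0,10,3.1,-10.1,0.9,0.7],
    [0,0,10.4,3.32,-10.77,1.2,0.7],
    [0,0,10.4,3.32,-10.77,1.4,0.7],
    [0,0,10.4,3.32,-10.77,1.4,0.7],
    [0,0,10.4,3.32,-10.77,1.4,0.7],
  ],
)

```text
time_s: 11.05
position: [0.4832, -0.1269, 0.2513]
tcp_rot: [[-0.703, 0.711, -0.002], [0.711, 0.703, 0.002], [0.002, -0.0, -1.0]]
force: [-0.5, -0.3, -0.5]
opening: 0.698
grasp_force: 0.0
```

```bash
python3 - <<'E'
from h import *
from scipy.optimize import least_squares
np.set_printoptions(precision=4,suppress=True)
im,W,s=wshot('w7'); print(s['time_s'],s['position'],s['tcp_rot'].round(3).tolist())
_,W1,_=pickle.load(open('w1.pkl','rb')); im1=pickle.load(open('w1.pkl','rb'))[0]
for x in blob(im,112,(256,200),90): print('w7',x,atz(W,x[0],.2155))
for x in blob(im1,112,(215,198),30): print('w1',x,atz(W1,x[0],.2155))
for x in blob(d['top']['image'],112,(303,232),15): print('top',x,atz(P['top'],x[0],.2155))
q=np.array([[.4825,-.1283],[.5538,-.1070],[.4583,-.1728]])
p=least_squares(lambda p:np.linalg.norm(q-p,axis=1)-.085,[.543,-.19]).x
print('pivot',p,[(np.linalg.norm(v),np.degrees(np.arctan2(v[1],v[0]))) for v in q-p])
E
```

```text
11.05 [ 0.4832 -0.1269  0.2513] [[-0.703, 0.711, -0.002], [0.711, 0.703, 0.002], [0.002, -0.0, -1.0]]
w7 ([258.0, 206.5], [239, 187, 36, 38, 968]) [ 0.4791 -0.1258]
w7 ([217.5, 225.8], [212, 219, 13, 14, 119]) [ 0.4678 -0.1596]
w1 ([216.3, 195.3], [203, 180, 27, 30, 581]) [ 0.4855 -0.1268]
top ([303.7, 231.6], [298, 227, 15, 10, 92]) [ 0.4836 -0.1297]
pivot [ 0.541  -0.1907] [(np.float64(0.08552605463998655), np.float64(133.12510020865162)), (np.float64(0.08470040064346103), np.float64(81.2842011921392)), (np.float64(0.08458558385182062), np.float64(167.76724505965603))]
```

Request:
send_rows(
  commands=[
    [0,0,0,0,-0.03,0.6,0.7],
    [0,0,0,0,-0.03,1.2,0.7],
    [0,0,0,0,-0.03,1.8,0.7],
    [0,0,0,0,-0.03,2.2,0.6],
    [0,0,0,0,-0.03,2.34,0.5],
    [0,0,0,0,-0.03,2.34,0.4],
    [0,0,0,0,-0.03,2.34,0.36],
    [0,0,0,0,-0.03,2.34,0.3],
    [0,0,0,0,-0.03,2.34,0.25],
    [0,0,0,0,-0.03,2.34,0.25],
    [0,0,0,0,-0.03,2.34,0.25],
  ],
)

```text
time_s: 12.02
position: [0.4842, -0.1285, 0.1821]
tcp_rot: [[-0.702, 0.712, 0.003], [0.712, 0.702, 0.0], [-0.002, 0.002, -1.0]]
force: [0.8, 1.6, -0.4]
opening: 0.302
grasp_force: 30.0
```

Request:
send_rows(
  commands=[
    [0,0,0,0,0,-0.05,0.25],
    [0,0,0,0,0,-0.1,0.25],
    [0,0,0,0,0,-0.12,0.25],
    [0,0,0,0,0,-0.12,0.25],
  ],
)

```text
time_s: 12.35
position: [0.4836, -0.129, 0.1847]
tcp_rot: [[-0.703, 0.711, 0.0], [0.711, 0.703, -0.0], [-0.001, -0.0, -1.0]]
force: [3.3, -2.2, -7.7]
opening: 0.304
grasp_force: 30.0
```

```bash
python3 arc.py 0.5415 -0.1910 -47 14
```

```text
r 0.08485082059140271 az 133.01657463979726 z 0.18472365435659863 [ 3.3 -2.2 -7.7]
[0, 0, 0.67, np.float64(-0.01), np.float64(0.17), 0, 0.25]
[0, 0, 1.34, np.float64(-0.03), np.float64(0.33), 0, 0.25]
[0, 0, 2.01, np.float64(-0.06), np.float64(0.49), 0, 0.25]
[0, 0, 2.69, np.float64(-0.1), np.float64(0.65), 0, 0.25]
[0, 0, 3.36, np.float64(-0.14), np.float64(0.81), 0, 0.25]
[0, 0, 4.03, np.float64(-0.2), np.float64(0.97), 0, 0.25]
[0, 0, 4.7, np.float64(-0.27), np.float64(1.12), 0, 0.25]
[0, 0, 5.37, np.float64(-0.34), np.float64(1.27), 0, 0.25]
[0, 0, 6.04, np.float64(-0.43), np.float64(1.41), 0, 0.25]
[0, 0, 6.71, np.float64(-0.52), np.float64(1.55), 0, 0.25]
[0, 0, 7.39, np.float64(-0.62), np.float64(1.68), 0, 0.25]
[0, 0, 8.06, np.float64(-0.72), np.float64(1.81), 0, 0.25]
[0, 0, 8.73, np.float64(-0.84), np.float64(1.93), 0, 0.25]
[0, 0, 9.4, np.float64(-0.96), np.float64(2.04), 0, 0.25]
```

Request:
send_rows(
  commands=[
    [0,0,0,0,0,-0.04,0.25],
    [0,0,0.67,-0.01,0.17,-0.04,0.25],
    [0,0,1.34,-0.03,0.33,-0.04,0.25],
    [0,0,2.01,-0.06,0.49,-0.04,0.25],
    [0,0,2.69,-0.1,0.65,-0.04,0.25],
    [0,0,3.36,-0.14,0.81,-0.04,0.25],
    [0,0,4.03,-0.2,0.97,-0.04,0.25],
    [0,0,4.7,-0.27,1.12,-0.04,0.25],
    [0,0,5.37,-0.34,1.27,-0.04,0.25],
    [0,0,6.04,-0.43,1.41,-0.04,0.25],
    [0,0,6.71,-0.52,1.55,-0.04,0.25],
    [0,0,7.39,-0.62,1.68,-0.04,0.25],
    [0,0,8.06,-0.72,1.81,-0.04,0.25],
    [0,0,8.73,-0.84,1.93,-0.04,0.25],
    [0,0,9.4,-0.96,2.04,-0.04,0.25],
    [0,0,9.4,-0.96,2.04,-0.04,0.25],
    [0,0,9.4,-0.96,2.04,-0.04,0.25],
  ],
)

```text
time_s: 13.77
position: [0.5459, -0.1061, 0.1854]
tcp_rot: [[0.039, 0.999, -0.003], [0.999, -0.039, 0.0], [0.0, -0.003, -1.0]]
force: [0.4, -0.9, -9.1]
opening: 0.303
grasp_force: 30.0
```

```bash
python3 arc.py 0.5415 -0.1910 -4.5 4; python3 - <<'E'
from h import *
im,W,s=wshot('w8')
pr=lambda X:(lambda q:(q[:2]/q[2]).round(1))(W@np.r_[X,1])
print(pr([.5538,-.107,.155]))
cv2.imwrite('pics/w8b.png',cv2.resize(im[130:310,140:380],(800,600),interpolation=cv2.INTER_CUBIC))
E
```

```text
r 0.08505906211904914 az 87.0056951457424 z 0.1854311118742862 [ 0.4 -0.9 -9.1]
[0, 0, 0.23, np.float64(-0.0), np.float64(0.06), 0, 0.25]
[0, 0, 0.45, np.float64(-0.0), np.float64(0.11), 0, 0.25]
[0, 0, 0.68, np.float64(-0.01), np.float64(0.17), 0, 0.25]
[0, 0, 0.9, np.float64(-0.01), np.float64(0.22), 0, 0.25]
[270.7 214. ]
```

View pics/w8b.png

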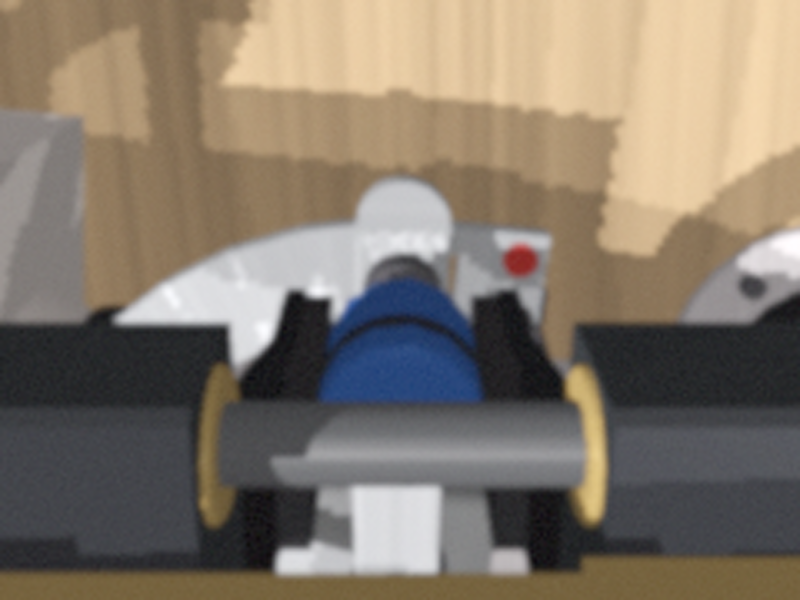

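The collar shows the pin lifted, with the lever centre at crop x≈403 and the red dot at (521,261). The hole's edge shows at x≈455, so the hole centre is about 6 mm, or 4.2°, further on. I'll swing 4.2° and release.

Request:
send_rows(
  commands=[
    [0,0,0.25,0,0.06,0,0.25],
    [0,0,0.5,0,0.12,0,0.25],
    [0,0,0.75,-0.01,0.18,0,0.25],
    [0,0,0.84,-0.01,0.21,0,0.25],
    [0,0,0.84,-0.01,0.21,0,0.25],
    [0,0,0.84,-0.01,0.21,0,0.25],
  ],
)

```text
time_s: 14.32
position: [0.5527, -0.1066, 0.186]
tcp_rot: [[0.114, 0.994, -0.002], [0.994, -0.114, 0.0], [-0.0, -0.002, -1.0]]
force: [-2.7, -1.8, -8.2]
opening: 0.301
grasp_force: 30.0
```

Request:
send_rows(
  commands=[
    [0,0,0,0,0,0,0.38],
    [0,0,0,0,0,0,0.38],
    [0,0,0,0,0,0,0.38],
    [0,0,0,0,0,0,0.38],
  ],
)

```text
time_s: 14.65
position: [0.5552, -0.1067, 0.1878]
tcp_rot: [[0.113, 0.994, 0.005], [0.994, -0.113, -0.001], [-0.0, 0.005, -1.0]]
force: [-0.4, -0.2, 0.8]
opening: 0.373
grasp_force: 0.0
```

```bash
python3 - <<'E'
from h import *
im,W,s=wshot('w9'); im8=pickle.load(open('w8.pkl','rb'))[0]
print(s['time_s'],s['position'])
for n,i in(('w8',im8),('w9',im)): print(n,blob(i,112,(260,240),80))
w4=pickle.load(open('w4.pkl','rb'))[0];w5=pickle.load(open('w5.pkl','rb'))[0]
for n,i in(('w4',w4),('w5',w5)): print(n,blob(i,10,(260,240),40))
E
```

```text
14.65 [ 0.55517912 -0.10668884  0.18783662]
w8 [([260.3, 222.3], [239, 214, 43, 20, 330]), ([259.8, 240.0], [236, 227, 48, 23, 849])]
w9 [([256.4, 211.8], [240, 207, 34, 13, 203]), ([255.9, 233.9], [234, 216, 44, 34, 1227])]
w4 [([260.1, 235.6], [236, 217, 48, 34, 1159])]
w5 [([260.7, 232.1], [234, 210, 49, 41, 1408])]
```

The blue knob's edge rose 7 px on release, exactly as the orange one did when it dropped home. I'll open wider, retreat upwards, then verify both with the fixed cameras.

Request:
send_rows(
  commands=[
    [0,0,0,0,-0.08,0,0.5],
    [0,0,0,0,-0.08,0,0.5],
    [0,0,0,0,-0.08,-0.4,0.5],
    [0,0,0,0,-0.08,-1,0.5],
    [0,0,0,0,-0.08,-1.8,0.5],
    [0,0,0,0,-0.08,-2.6,0.5],
    [0,0,0,-0.8,-0.4,-3.4,0.5],
    [0,0,0,-1.6,-0.8,-3.8,0.5],
    [0,0,0,-2.4,-1,-3.8,0.5],
    [0,0,0,-2.4,-1,-3.8,0.5],
    [0,0,0,-2.4,-1,-3.8,0.5],
  ],
)

```text
time_s: 15.62
position: [0.5152, -0.1755, 0.3006]
tcp_rot: [[0.116, 0.993, 0.001], [0.993, -0.116, 0.0], [0.0, 0.001, -1.0]]
force: [0.2, 0.1, 0.8]
opening: 0.504
grasp_force: 0.0
```

```bash
python3 - <<'E'
from h import *
from rig import optics
np.set_printoptions(precision=4,suppress=True)
im,W,s=wshot('w10'); print(s['time_s'],s['position'])
c=optics.capture('side')['image']; t=optics.capture('top')['image']
pr=lambda M,X:(lambda q:(q[:2]/q[2]).round(1))(M@np.r_[X,1])
bw=[x for x in blob(im,112,(260,120),90)]; print('wrist blue',bw)
kb=atz(W,bw[0][0],.2035); print('xy by wrist',kb, atz(W,bw[0][0],.2155))
print('side blue',blob(c,112,pr(P['side'],[*kb,.19]),25),[pr(P['side'],[*kb,z]) for z in(.1885,.2005)])
print('side blue ref lift12',blob(d['side']['image'],112,(314,168),25),pr(P['side'],[.4825,-.1283,.2005]),pr(P['side'],[.4825,-.1283,.1885]))
print('side orange',blob(c,10,(265,242),12),'top orange',blob(t,10,(174,229),12),'top blue',blob(t,112,pr(P['top'],[*kb,.2035]),15))
# hood offset: dist of knob from measured shut hole / empties
E
```

```text
15.6167 [ 0.5152 -0.1755  0.3006]
wrist blue [([291.7, 109.7], [278, 96, 28, 28, 589]), ([236.8, 156.5], [232, 146, 10, 21, 151]), ([235.7, 192.3], [232, 184, 9, 17, 134])]
xy by wrist [ 0.5525 -0.1052] [ 0.5512 -0.1049]
side blue [([288.0, 166.3], [284, 161, 8, 12, 78])] [array([288. , 167.1]), array([288.2, 163.9])]
side blue ref lift12 [] [313.2 166.1] [312.8 169.3]
side orange [([264.9, 241.7], [259, 234, 13, 17, 165])] top orange [([174.3, 228.6], [169, 224, 12, 10, 96])] top blue [([293.4, 204.3], [289, 200, 10, 10, 81])]
```

Blue reads pin-down (166.3 against a predicted 167.1 down and 163.9 up). Orange is less clear in the side view, so I'll take one wider-baseline wrist view for a proper two-view height.

Request:
send_rows(
  commands=[
    [0,0,0,0.4,0,0,0.5],
    [0,0,0,1.2,0,0,0.5],
    [0,0,0,2.2,0,0,0.5],
    [0,0,0,3.2,0,0,0.5],
    [0,0,0,4.2,0,0,0.5],
    [0,0,0,5.2,0,0,0.5],
    [0,0,0,6.2,0,0,0.5],
    [0,0,0,7.2,0,0,0.5],
    [0,0,0,8.2,0,0,0.5],
    [0,0,0,9,0.1,0,0.5],
    [0,0,0,9.2,0.1,0,0.5],
    [0,0,0,9.2,0.1,0,0.5],
    [0,0,0,9.2,0.1,0,0.5],
  ],
)

```text
time_s: 16.85
position: [0.5492, 0.0999, 0.2999]
tcp_rot: [[0.111, 0.994, -0.001], [0.994, -0.111, -0.001], [-0.001, -0.001, -1.0]]
force: [-0.6, 0.4, -0.6]
opening: 0.497
grasp_force: 0.0
```

```bash
python3 - <<'E'
from h import *
from rig import optics
np.set_printoptions(precision=4,suppress=True)
im,W,s=wshot('w11'); print(s['time_s'],s['position'])
pr=lambda M,X:(lambda q:(q[:2]/q[2]).round(1))(M@np.r_[X,1])
print('pred',[pr(W,[.4854,.1971,.2035]),pr(W,[.4845,.197,.2165])])
W6=pickle.load(open('w6.pkl','rb'))[1]
for x in blob(im,10,pr(W,[.4854,.1971,.2035]),25): print(x,tri(W,x[0],W6,(260.8,126.1)))
# reference: same method on blob of orange at w2/w3 (known down)
W2=pickle.load(open('w2.pkl','rb'))[1];W3=pickle.load(open('w3.pkl','rb'))[1]
print('ref down',tri(W2,(306.6,80),W3,(261.5,203)))
E
```

```text
16.85 [0.5492 0.0999 0.2999]
pred [array([176.6,  91.7]), array([171. ,  91.1])]
([181.0, 91.8], [165, 76, 33, 31, 771]) [0.4862 0.1974 0.1917]
ref down [0.5597 0.292  0.1961]
```

```bash
python3 -c "
from rig import bot
print(bot.hand_in())"
```

```text
the job is handed in; nothing more can be done
None
```

I handed the job in at about 17 s: the orange lever was opened first and the blue one shut after it, with both pins measured home in their holes and the loose things left untouched; no verdict was shown.

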